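# Plug a driver module into the cam-lever test jig and hold it there

### The arm

A 6-joint arm with a two-finger parallel gripper is mounted at the origin on the work surface. World frame = base frame: x ahead of the robot, y to its left, z up, the work surface at z = 0. Lengths are in m, angles in degrees, forces in N, time in s.
With the tool pointing down it reaches from about 0.375 to 0.75 m from the base axis. Payload 9 kg.
Tool frame: the origin (TCP) lies between the finger pads; the fingertips stand 14 mm ahead of it and the grasp point (between the pads) lies 5 mm behind it; z points along the fingers, y is the line along which they close (so a half turn about z gives the same grasp; the last joint's range is limited). The gripper opens to 85 mm and grips with 20 to 120 N. Pads are 22 mm wide; open, the fingers measure 114 mm over their backs; the gripper's body (76 mm by 85 mm) begins 54 mm behind the grasp point. The pads swing forward as they close: fully open they stand 13 mm farther back than shut.
Start: joints at [51.469, 5.964, 5.575, 89.605, 0, 77.527], TCP at [0.264, 0.539, 0.245] pointing down, gripper open.
Joint ranges: [-171.21, 171.21], [-48.23, 106.86], [-62.78, 66.21], [-105.2, 120.99], [-86.42, 89.51], [-180, 180]. Speed limits (degrees/s): [127.2, 127.2, 147.25, 180, 180, 180].

### API

Orientations are given as a 3x3 rotation matrix whose columns are the frame's x, y, z axes.
In Python, from cell import robot gives the robot as it stands. The module is installed in compiled form; this text tells all that it offers.
- The arm moves only by the shell command python3 -m pendant 'ROWS' [OPENING]. ROWS is JSON, a list that holds one entry, the list of rows, each a list of 4 numbers: the shift along the tool's x, y, z in m, then the turn about the tool's z in degrees. A call has 1 to 5 rows; each row shifts and turns the commanded pose from where the row before left it, along the tool's axes as they then stand; what a row does not reach is not made up. A row lasts 1/10 s, in which the tool goes at most 50 mm and 8.59 degrees, less where a joint would pass 70% of its speed; a pose out of reach is approached as far as the arm can. A call is refused whole if a number of a shift passes 0.05 or a number of a turn 8.59, either way. A call with a gripper value outside its range is refused whole. OPENING is the opening, from -1 (shut) to 1 (fully open), so that 0 is half open, set as the call begins (- or left out, the last holds). The fingers move at their own pace and stop on an object; the grip force is fixed at half the most. Time passes only in rows, so rows that do not move let the fingers close. It gives the time, the measured TCP pose, the force, the opening and the grip force at its end, in the units of the state.
- robot.get_obs(): the state, without advancing time (a new reading comes with each control period).
- robot.read_camera(name): name is "scene" or "top"; returns (picture, depth): 420x560x3 uint8, red, green, blue; 420x560 float32, m along the optical axis (not along the pixel's ray), 0 where there is no reading.
- robot.camera_model(name): a dict with "fovy" (degrees; the focal length in pixels is half the picture's height over the tangent of half this angle, whatever the lens; pixels are square), "cx", "cy" (the principal point, pixels), "k1" (the pictures are not rectified: a ray, as slopes to the right and down, at radius r is drawn at 1 + k1 r^2 times it, then the intrinsics apply), "eye" and "attitude" of the camera in the world. Camera axes: x right, y down, z forward; pixel columns grow to the right and rows downward; lengths in m; the calibration is good to about 2 mm. A picture is of the moment at which its call begins. camera_model takes no time and is no camera call.
- robot.job_done(): hands the job in; it is judged then, once.
The state is a dict: "t": time; "joints": joint angles; "dq": joint speeds; "joint_torque": joint torques, N m; "tcp_pos": TCP position; "orientation": TCP orientation; "wrist_force": force on the tool from outside, world axes, zero at the start; "moment": the same for the moment, N m; "opening": finger opening in m; "grasp_force": force on a finger pad.
Only numpy, scipy, OpenCV 4.12 (cv2) and the standard library are available. Lean on these libraries where they do the work, as an engineer would, in place of code of your own. Each camera call takes 0.05 s, during which the arm holds its last target. There are 200 camera calls.

### The job

Load the motor-driver module with the blue heat sink into the test jig: set it flat on the black carriage with the two locating posts through its two holes and its gold edge facing the white connector, and let go of it. Then swing the red-handled cam lever round to the cam's highest point, where the carriage is pushed farthest and the gold edge is plugged into the connector (the green stripe on the jig marks it; going on past it lets the carriage slip back). The lever springs back if let go, so finish while still holding it there, and leave everything else on the bench where it is.

Things in the scene. Friction and masses are not known exactly. Their poses are not given: they have to be found in the camera images.
- module_centre (a point): The module to load (0.22 kg), loose on the teal mat, gold edge pointing roughly away from the robot; 50 mm high overall. Grip it across the 40 mm (its x) of the BLUE finned heat sink, 40 (x) x 50 (y) mm, which stands from 8 to 50 mm above the underside over the plate's middle. This point: module's centre, 25 mm above its underside; y towards the gold edge, z up.
- gold_edge (a point): The middle of the outer end of the module's gold-contact tongue, 72 mm from its centre along its y, 7 mm above its underside; axes as the module's.
- nest (a point): Centre of the top of the jig's black carriage, 76 (x) x 124 (y) mm, 42 mm above the jig's foot. y points to the connector, z up; moves with the carriage. Two 6 mm steel posts on it at (x,y) = (-22,+42) and (0,-48) mm, 17 mm high, the last 5 mm tapering to 2 mm. A seated module has its underside centre here, its y along this y. Both x sides are free.
- slot (a point): Middle of the mouth of the white edge connector (60 mm wide, its top 17 mm above this point), fixed on the jig 80 mm beyond the resting nest along y; slot 42 mm wide, 7 mm high, 36 mm deep. Axes as the nest's. The seated gold edge stands about 8 mm before it and goes in about 7 mm at full cam lift.
- carriage (a joint): Travel of the carriage towards the connector, m: 0 at rest, 0.0147 at the cam's highest point. Driven only by the cam.
- lever (a joint): Angle of the cam lever, rad: 0 at rest on its stop, growing clockwise seen from above; 1.40 is the cam's highest point (steel eccentric disc pushing the brass roller on the carriage), 1.90 the far stop, the carriage then slipped back about 2.5 mm. A spring always turns it back to 0 (about 1 N at the handle at rest, 2.7 N at the highest point).
- knob (a point): Middle of the lever's red upright revolving handle (about 23 mm thick, 47 mm tall, top 22 mm above this point, lever bar 26 mm below), 120 mm from the pivot; free room round it. The handle spins on its pin, so the gripper need not turn with the lever. x points from the pivot outwards along the lever.
- pivot (a point): The lever's vertical pivot axis, at the height of the knob point; fixed on the jig, axes as the nest's. At rest the lever points 35 degrees clockwise (seen from above) from the jig's x; at the highest point 115 degrees clockwise from it, over the green stripe.
- jig: The whole test jig, 160 (x) x 320 (y) mm dark grey aluminium base, fixed to the bench; origin under its centre, y towards the connector.
- lever_arm: The steel lever with its red handle; origin on the pivot axis at the jig's foot, x along the lever.
- module: The same module, origin at the centre of its underside. Aluminium base plate 64 (x) x 116 (y) x 6 mm with two 9 mm through holes at (x,y) = (-22,+42) and (0,-48) mm, so it seats one way round only; green board on top, its 30 mm wide, 2 mm thick tongue with gold contacts sticking out at the +y end to y = +72 mm.
- spare_centre (a point): A second module, alike in shape but with a BLACK heat sink, on the mat near the blue one; which of the two lies on which side changes. To be left alone.
- bottle: White dropper bottle, 32 mm across, 70 mm tall, standing; leave alone.
- spool: Solder spool, blue, 60 mm across, 40 mm tall, standing; leave alone.
- pliers: Red-handled pliers, 140 mm, lying; leave alone.
- screwdriver: Orange screwdriver, lying; leave alone.
- multimeter: Yellow multimeter, 160 x 80 x 45 mm, lying; leave alone.
- tape: Roll of amber tape, 64 mm across, 18 mm tall, lying flat; leave alone.
Not all that is in view belongs to the job. What is shaped like the module but orange is not meant.

How it is judged:
By the outcome, as a careful person would: the job done as asked, in the order asked, and still so for the second after the job is handed in, while the arm keeps its last pose, push and grip.
It also fails if it takes over 67 s, if anything falls off the work surface, if the arm or the gripper's body presses on something with over 40 N, if the wrist force passes 120 N, or if a joint passes its speed limit or range.

## Working session

There is one attempt and no reset: what is moved stays moved. The work goes in short steps, Python scripts to look and compute and a shell command to move; the robot and the scene stay as the last step left them, time stands still between calls to the robot, and variables do not carry over. Pictures are saved under pics/ and viewed, at most 10 in all, crops included, and the job is handed in when it is done.

```bash
mkdir -p pics; cat > h.py <<'E'
import numpy as np, cv2
from cell import robot
def grab(n):
    p,d=robot.read_camera(n); np.savez(f'{n}.npz',p=p,d=d); return p,d
def cam(n):
    m=robot.camera_model(n); f=210/np.tan(np.radians(m['fovy']/2)); return m,f,np.array(m['eye']),np.array(m['attitude'])
def ray(n,u,v):
    m,f,e,A=cam(n); x=(np.asarray(u,float)-m['cx'])/f; y=(np.asarray(v,float)-m['cy'])/f
    a,b=x.copy(),y.copy()
    for _ in range(20):
        s=1+m['k1']*(a*a+b*b); a,b=x/s,y/s
    return e,A,np.stack([a,b,np.ones_like(a)],-1)
def onplane(n,u,v,z):
    e,A,r=ray(n,u,v); w=r@A.T; return e+w*((z-e[2])/w[...,2])[...,None]
def cloud(n,d):
    v,u=np.mgrid[:420,:560]; e,A,r=ray(n,u,v); return e+(r*d[...,None])@A.T
E
python3 - <<'E'
from h import *
for n in('scene','top'):
    p,d=grab(n); cv2.imwrite(f'pics/{n}0.png',cv2.cvtColor(p,cv2.COLOR_RGB2BGR)); print(robot.camera_model(n))
o=robot.get_obs(); print(o['t'],o['tcp_pos'],o['orientation'],o['opening'])
E
```

```text
{'fovy': 52.640620797716856, 'cx': 277.71832531283496, 'cy': 207.79519042093455, 'k1': -0.01015202310690444, 'eye': array([ 1.36358474, -0.76158114,  0.8159342 ]), 'attitude': array([[ 0.65889225,  0.3884194 , -0.64419824],
       [ 0.752191  , -0.34970356,  0.55849451],
       [-0.00834832, -0.85254782, -0.52258254]])}
{'fovy': 57.781968757096045, 'cx': 282.10099311652243, 'cy': 207.08051068878265, 'k1': -0.09417311913001088, 'eye': array([0.35172165, 0.02765011, 1.13417889]), 'attitude': array([[-0.01880797, -0.99451726,  0.10286733],
       [-0.99980774,  0.01813724, -0.00745191],
       [ 0.00554533, -0.10298771, -0.99466717]])}
0.1 [0.26336177 0.53880079 0.24461594] [[-8.98375021e-01  4.39228630e-01 -7.29404890e-04]
 [ 4.39229166e-01  8.98374575e-01 -9.28860702e-04]
 [ 2.47296594e-04 -1.15484115e-03 -9.99999303e-01]] 0.0855128793597633
```

View pics/scene0.png

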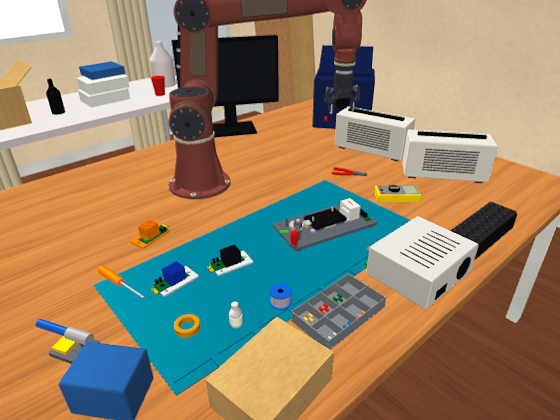

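View pics/top0.png

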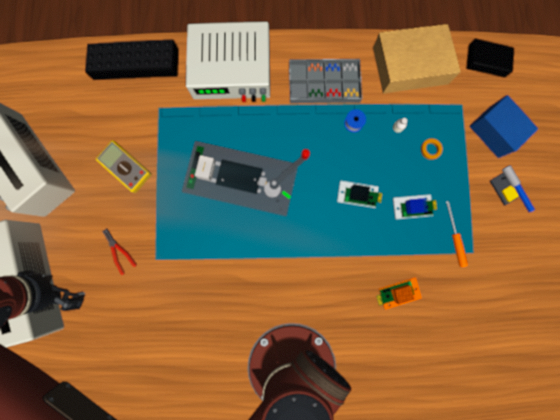

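The scene view shows the blue module at about (175,275), the black one at (232,258) and the jig at (325,225). In the top view the blue module is at (415,207), the connector at (203,167) and the knob at (305,154). I'll zoom in on these.

```bash
python3 - <<'E'
from h import *
p=np.load('top.npz')['p'][...,::-1]; s=np.load('scene.npz')['p'][...,::-1]
a=cv2.resize(p[180:235,330:450],(780,357),interpolation=cv2.INTER_CUBIC)
b=cv2.resize(s[235:300,140:260],(390,211),interpolation=cv2.INTER_CUBIC)
c=cv2.resize(p[138:218,180:325],(390,215),interpolation=cv2.INTER_CUBIC)
im=np.zeros((580,780,3),np.uint8); im[:357]=a; im[360:571,:390]=b; im[360:575,390:]=c
cv2.imwrite('pics/z.png',im)
d=np.load('top.npz')['d']; P=cloud('top',d); print(P[207,415],P[207,400],P[180,230],P[154,305],P[165,203])
# blue & knob & board & white masks
hsv=cv2.cvtColor(np.ascontiguousarray(p),cv2.COLOR_BGR2HSV)
def st(mask,box,name):
    u0,v0,u1,v1=box; m=np.zeros_like(mask); m[v0:v1,u0:u1]=mask[v0:v1,u0:u1]
    q=P[(m>0)&(d>0)]; print(name,len(q),np.median(q,0).round(4)); 
    v,u=np.nonzero(m); r=cv2.minAreaRect(np.stack([u,v],1).astype(np.float32)); print('  ',r)
st(cv2.inRange(hsv,(110,120,50),(130,255,255)),(385,190,445,225),'blue')
st(cv2.inRange(hsv,(15,90,90),(35,255,255)),(385,190,445,225),'gold')
st(cv2.inRange(hsv,(40,60,30),(80,255,255)),(385,190,445,225),'green')
st(cv2.inRange(hsv,(0,0,140),(180,80,255)),(385,190,445,225),'plate')
st(cv2.inRange(hsv,(0,150,90),(8,255,255)),(290,140,320,170),'knob')
st(cv2.inRange(hsv,(0,0,150),(180,60,255)),(185,145,222,190),'conn')
st(cv2.inRange(hsv,(0,0,0),(180,255,40)),(205,150,275,200),'carr')
st(cv2.inRange(hsv,(0,0,0),(180,80,110)),(180,135,305,220),'jig')
E
```

```text
[ 0.45770595 -0.36884571  0.04318202] [ 0.46198922 -0.33546874  0.00776546] [0.54629486 0.16934521 0.0441657 ] [ 0.60564473 -0.04647415  0.10063779] [0.58634087 0.2429469  0.07159329]
blue 242 [ 0.4624 -0.3725  0.0449]
   ((416.0917053222656, 206.1877899169922), (14.14151668548584, 19.692392349243164), 82.40535736083984)
gold 26 [ 0.4659 -0.4408  0.0105]
   ((434.5, 205.0), (8.0, 3.0), 90.0)
green 167 [ 0.4524 -0.3933  0.0109]
   ((418.8529357910156, 208.4117431640625), (14.234381675720215, 35.63740539550781), 84.0938491821289)
plate 322 [ 0.4779 -0.3402  0.0076]
   ((412.5779113769531, 206.35658264160156), (21.81911277770996, 38.38715362548828), 84.80557250976562)
knob 43 [ 0.6058 -0.0466  0.1006]
   ((305.0961608886719, 154.01922607421875), (5.295135974884033, 8.629110336303711), 11.309932708740234)
conn 344 [0.5806 0.24   0.0684]
   ((206.97061157226562, 168.11764526367188), (21.3431339263916, 22.55581283569336), 14.03624439239502)
carr 421 [0.5511 0.1256 0.0444]
   ((238.58689880371094, 175.7557373046875), (39.05120086669922, 23.075714111328125), 13.240520477294922)
jig 3579 [0.5479 0.1244 0.0208]
   ((244.13381958007812, 170.41607666015625), (112.05359649658203, 68.04849243164062), 12.907408714294434)
```

View pics/z.png

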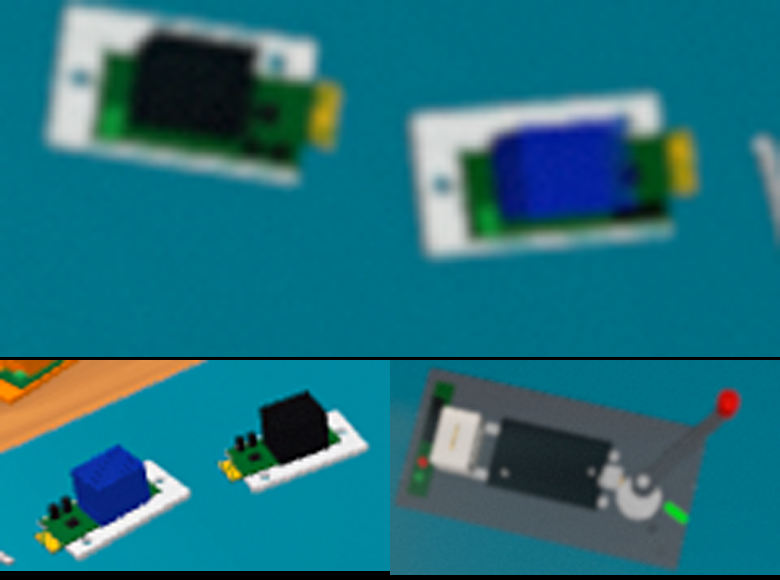

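The gold edge points to −Y in the world, while the connector is on the +Y side, so the module has to turn by roughly 180°. Next I'll get sub-pixel poses.

```bash
cat > m.py <<'E'
from h import *
K=6
def rect(p,box,lo,hi,z,n='top',hull=False):
    u0,v0,u1,v1=box; c=cv2.resize(np.ascontiguousarray(p[v0:v1,u0:u1]),None,fx=K,fy=K,interpolation=cv2.INTER_CUBIC)
    m=cv2.inRange(cv2.cvtColor(c,cv2.COLOR_RGB2HSV),lo,hi); m=cv2.morphologyEx(m,cv2.MORPH_OPEN,np.ones((5,5)))
    cs,_=cv2.findContours(m,cv2.RETR_EXTERNAL,cv2.CHAIN_APPROX_NONE)
    cs=[q for q in cs if len(q)>20]; 
    if not hull: cs=[max(cs,key=cv2.contourArea)]
    q=np.concatenate(cs)[:,0].astype(float)
    w=onplane(n,u0+(q[:,0]+.5)/K-.5,v0+(q[:,1]+.5)/K-.5,z)[:,:2]
    r=cv2.minAreaRect((w*1000).astype(np.float32)); b=cv2.boxPoints(r)
    e=b[1]-b[0],b[2]-b[1]; L=max(e,key=np.linalg.norm); a=np.degrees(np.arctan2(L[1],L[0]))%180
    return np.array(r[0]).round(1),np.array(sorted(r[1])).round(1),round(float(a),2)
E
python3 - <<'E'
from m import *
f=np.load('top.npz'); p,d=f['p'],f['d']; P=cloud('top',d)
q=P[225:235,340:440].reshape(-1,3); print('mat z',np.median(q[:,2]),q[:,2].std())
z0=.0
M=(385,185,447,230)
print('plate',rect(p,M,(0,0,120),(180,85,255),.006,hull=True))
print('blue',rect(p,M,(112,120,40),(130,255,255),.05))
print('gold',rect(p,M,(18,100,80),(38,255,255),.007))
print('carr',rect(p,(200,145,275,210),(0,0,0),(180,255,50),.042))
print('jig',rect(p,(175,125,330,225),(0,0,0),(180,90,120),.01,hull=False))
print('conn',rect(p,(185,145,222,190),(0,0,150),(180,60,255),.066))
print('knob',rect(p,(290,140,320,170),(0,150,90),(8,255,255),.1))
print('lime',rect(p,(265,170,300,215),(45,150,120),(75,255,255),.01))
k=P[140:170,290:320].reshape(-1,3); print('knobtop',k[:,2].max(), 'jig base z',np.median(P[205:210,250:280,2]),'carr z',np.median(P[175:182,228:245,2]))
s=np.load('scene.npz')['p']
print('scene knob',rect(s,(280,225,305,250),(0,150,60),(8,255,255),.085,'scene'))
E
```

```text
mat z 0.0026942993949662375 0.07983255193038345
plate (array([ 464.9, -399.1]), array([ 67.8, 167.1]), 93.86)
blue (array([ 461.9, -367.5]), array([38.4, 55.9]), 93.75)
gold (array([ 467.5, -442.1]), array([12.3, 26.6]), 1.0)
carr (array([558.4, 144.2]), array([ 73.1, 120.7]), 75.67)
jig (array([569.5, 134.5]), array([183.9, 337.9]), 76.18)
conn (array([580.9, 241.1]), array([44.1, 66.2]), 165.56)
knob (array([605.8, -46.8]), array([16.7, 25.2]), 178.53)
lime (array([505.8,   7.3]), array([12.4, 30.6]), 52.96)
knobtop 1.1341788892022873 jig base z 0.020340361583648048 carr z 0.044533484904888176
scene knob (array([619.5, -54.3]), array([22.9, 77.3]), 136.48)
```

```bash
cat > go.py <<'E'
import sys; from h import *
# go.py x y z yaw(of tool y) : remaining turn, and shift in tool axes (now / after turn)
o=robot.get_obs(); R=np.array(o['orientation']); p=np.array(o['tcp_pos'])
x,y,z,yaw=map(float,sys.argv[1:5]); c=np.degrees(np.arctan2(R[1,1],R[0,1]))
t=-((yaw-c+180)%360-180); a=np.radians(yaw); R2=np.array([[-np.sin(a),np.cos(a),0],[np.cos(a),np.sin(a),0],[0,0,-1]])
dd=np.array([x,y,z])-p
print('t',round(o['t'],2),'pos',p.round(4),'yaw',c.round(2),'turn',t.round(2),'shift now',(R.T@dd).round(4),'after',(R2.T@dd).round(4),'F',np.round(o['wrist_force'],1),'op',round(o['opening'],4),'g',round(float(o['grasp_force']),1),'j',np.round(o['joints'],0))
E
python3 -m pendant '[[[0,0,0,8.59],[0,0,0,8.59],[0,0,0,8.59],[0,0,0,8.59],[0,0,0,8.59]]]' 1
python3 -m pendant '[[[0,0,0,8.59],[0,0,0,8.57],[0,0.05,0,0],[0,0.05,0,0],[-0.04,0.05,0,0]]]'
python3 go.py 0.4625 -0.373 0.15 3.8
```

```text
t: 0.6
tcp_pos: [0.2634, 0.5389, 0.2448]
orientation: [[-0.352, 0.936, -0.0], [0.936, 0.352, -0.001], [-0.0, -0.001, -1.0]]
wrist_force: [-0.1, -0.5, -0.3]
opening: 0.0854
grasp_force: 0.0
t: 1.1
tcp_pos: [0.4059, 0.5181, 0.2427]
orientation: [[-0.069, 0.998, -0.002], [0.998, 0.069, -0.001], [-0.001, -0.002, -1.0]]
wrist_force: [-0.3, -0.1, -0.9]
opening: 0.0855
grasp_force: 0.0
t 1.1 pos [0.4059 0.5181 0.2427] yaw 3.93 turn 0.13 shift now [-0.8928 -0.0045  0.0936] after [-0.8929 -0.0026  0.0927] F [-0.3 -0.1 -0.9] op 0.0855 g 0.0 j [ 41.  17.  17.  91.   0. 127.]
```

```bash

python3 -m pendant '[[[-0.05,0.01,0,0],[-0.05,0,0,0],[-0.05,0,0,0],[-0.05,0,0,0],[-0.05,0,0,0]]]' >/dev/null
python3 -m pendant '[[[-0.05,0,0,0],[-0.05,0,0,0],[-0.05,0,0,0],[-0.05,0,0,0],[-0.05,0,0,0]]]' >/dev/null
python3 -m pendant '[[[-0.05,0,0,0],[-0.05,0,0,0],[-0.05,0,0,0],[-0.05,0,0,0],[-0.05,0,0.02,0]]]' >/dev/null
python3 -m pendant '[[[-0.05,0,0.02,0],[-0.04,-0.01,0.02,0],[-0.02,0,0.02,0],[0,0,0,0],[0,0,0,0]]]'
python3 go.py 0.4625 -0.373 0.04 3.8
python3 - <<'E'
from m import *
p,d=grab('scene'); q,e=grab('top')
im=np.zeros((580,780,3),np.uint8)
im[:,:]=0; im[:290]=cv2.resize(p[200:320,90:412],(780,290),interpolation=cv2.INTER_CUBIC); im[290:]=cv2.resize(q[150:240,330:572][:, :230],(780,290),interpolation=cv2.INTER_CUBIC)
cv2.imwrite('pics/a.png',im[...,::-1])
f=np.load('top.npz')
E
```

```text
t: 3.1
tcp_pos: [0.4607, -0.3324, 0.1675]
orientation: [[-0.066, 0.998, -0.001], [0.998, 0.066, 0.002], [0.002, -0.001, -1.0]]
wrist_force: [-0.9, 0.8, 0.1]
opening: 0.0856
grasp_force: 0.0
t 3.1 pos [ 0.4607 -0.3324  0.1675] yaw 3.79 turn -0.01 shift now [-0.0409 -0.0007  0.1275] after [-0.0407 -0.0009  0.1275] F [-0.9  0.8  0.1] op 0.0856 g 0.0 j [-49.   0.  -8.  81.   0.  37.]
```

View pics/a.png

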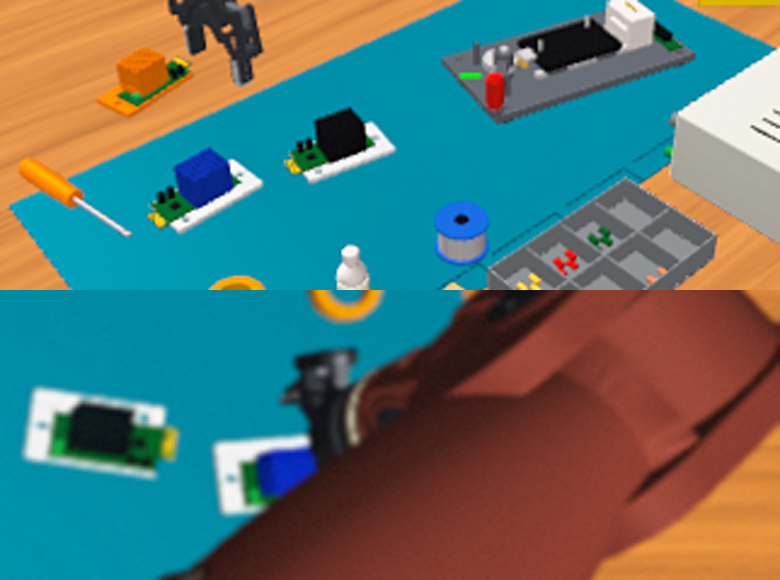

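The blue module is at about (205,190) in the upper half of the crop and the gripper is hovering short of it. I'll move over it, descend and close.

```bash

python3 -m pendant '[[[-0.02,0,0,0],[-0.0205,-0.001,0,0],[0,0,0,0],[0,0,0.03,0],[0,0,0.03,0]]]' >/dev/null
python3 -m pendant '[[[0,0,0.03,0],[0,0,0.025,0],[0,0,0.012,0],[0,0,0,0],[0,0,0,0]]]'
python3 go.py 0.4625 -0.373 0.031 3.8
```

```text
t: 4.2
tcp_pos: [0.4635, -0.3734, 0.0427]
orientation: [[-0.067, 0.998, 0.001], [0.998, 0.067, -0.001], [-0.001, 0.001, -1.0]]
wrist_force: [0.6, -0.5, 1.2]
opening: 0.0852
grasp_force: 0.0
t 4.2 pos [ 0.4635 -0.3734  0.0427] yaw 3.87 turn 0.07 shift now [ 0.0005 -0.001   0.0117] after [ 0.0005 -0.001   0.0117] F [ 0.6 -0.5  1.2] op 0.0852 g 0.0 j [-51.   9. -13.  68.   0.  35.]
```

```bash

python3 -m pendant '[[[0,-0.001,0.009,0],[0,0,0,0],[0,0,0,0]]]' >/dev/null
python3 -m pendant '[[[0,0,0,0],[0,0,0,0],[0,0,0,0],[0,0,0,0],[0,0,0,0]]]' -1
python3 -m pendant '[[[0,0,0,0],[0,0,0,0],[0,0,0,0],[0,0,0,0],[0,0,0,0]]]'
python3 go.py 0.4625 -0.373 0.031 3.8
```

```text
t: 5.0
tcp_pos: [0.4621, -0.3736, 0.0326]
orientation: [[-0.067, 0.998, 0.001], [0.998, 0.067, -0.001], [-0.001, 0.001, -1.0]]
wrist_force: [0.1, -0.1, 3.0]
opening: 0.0393
grasp_force: 61.9
t: 5.5
tcp_pos: [0.4621, -0.3736, 0.0326]
orientation: [[-0.067, 0.998, 0.001], [0.998, 0.067, -0.001], [-0.001, 0.001, -1.0]]
wrist_force: [0.7, -0.5, 6.2]
opening: 0.0394
grasp_force: 62.0
t 5.5 pos [ 0.4621 -0.3736  0.0326] yaw 3.83 turn 0.03 shift now [0.0006 0.0004 0.0016] after [0.0006 0.0004 0.0016] F [ 0.7 -0.5  6.2] op 0.0394 g 62.0 j [-52.   9. -13.  67.   0.  35.]
```

```bash

python3 -m pendant '[[[0,0,-0.01,0],[0,0,-0.02,0],[0,0,-0.04,0],[0,0,-0.04,-3],[0,0,-0.02,-8]]]' >/dev/null
python3 -m pendant '[[[0,0,0,-8.5],[0,0,0,-8.5],[0,0,0,-8.5],[0,0,0,-8.5],[0,0,0,-8.5]]]'  >/dev/null
python3 -m pendant '[[[0,0,0,-8.5],[0,0,0,-8.5],[0,0,0,-8.5],[0,0,0,-8.5],[0,0,0,-8.5]]]'  >/dev/null
python3 -m pendant '[[[0,0,0,-8.5],[0,0,0,-8.5],[0,0,0,-8.5],[0,0,0,-8.5],[0,0,0,-8.5]]]'  >/dev/null
python3 -m pendant '[[[0,0,0,-8.5],[0,0,0,-8.5],[0,0,0,-6],[0,0,0,0],[0,0,0,0]]]'
python3 go.py 0.5584 0.144 0.12 165.9
```

```text
t: 8.0
tcp_pos: [0.4616, -0.3731, 0.1619]
orientation: [[-0.256, -0.967, -0.001], [-0.967, 0.256, 0.001], [-0.001, 0.001, -1.0]]
wrist_force: [0.4, -0.3, -3.4]
opening: 0.0394
grasp_force: 61.2
t 8.0 pos [ 0.4616 -0.3731  0.1619] yaw 165.15 turn -0.75 shift now [-0.5246  0.0389  0.0422] after [-0.5251  0.0321  0.0419] F [ 0.4 -0.3 -3.4] op 0.0394 g 61.2 j [ -52.    5.   -4.   81.   -0. -127.]
```

```bash

python3 -m pendant '[[[-0.03,0.005,0,-0.75],[-0.05,0.005,0,0],[-0.05,0.005,0,0],[-0.05,0.005,0,0],[-0.05,0.005,0,0]]]' >/dev/null
python3 -m pendant '[[[-0.05,0.005,0,0],[-0.05,0.002,0,0],[-0.05,0,0,0],[-0.05,0,0,0],[-0.05,0,0,0]]]' >/dev/null
python3 -m pendant '[[[-0.03,0,0.01,0],[-0.015,0,0.01,0],[0,0,0.01,0],[0,0,0.01,0],[0,0,0,0]]]' >/dev/null
python3 go.py 0.5584 0.144 0.12 165.9
python3 - <<'E'
from m import *
p,d=grab('scene'); q,e=grab('top')
im=np.zeros((600,700,3),np.uint8)
im[:300]=cv2.resize(p[165:260,250:400],(474,300),interpolation=cv2.INTER_CUBIC)[:, :700] if 0 else np.pad(cv2.resize(p[165:260,250:400],(474,300),interpolation=cv2.INTER_CUBIC),((0,0),(0,226),(0,0)))
im[300:]=cv2.resize(q[125:230,170:415],(700,300),interpolation=cv2.INTER_CUBIC)
cv2.imwrite('pics/b.png',im[...,::-1])
E
```

```text
t 9.5 pos [0.5561 0.1413 0.1202] yaw 165.96 turn 0.06 shift now [-0.0032 -0.0016  0.0002] after [-0.0032 -0.0016  0.0002] F [-0.8 -0.2 -2.6] op 0.0396 g 61.4 j [  1.   2. -11.  77.  -0. -75.]
```

View pics/b.png

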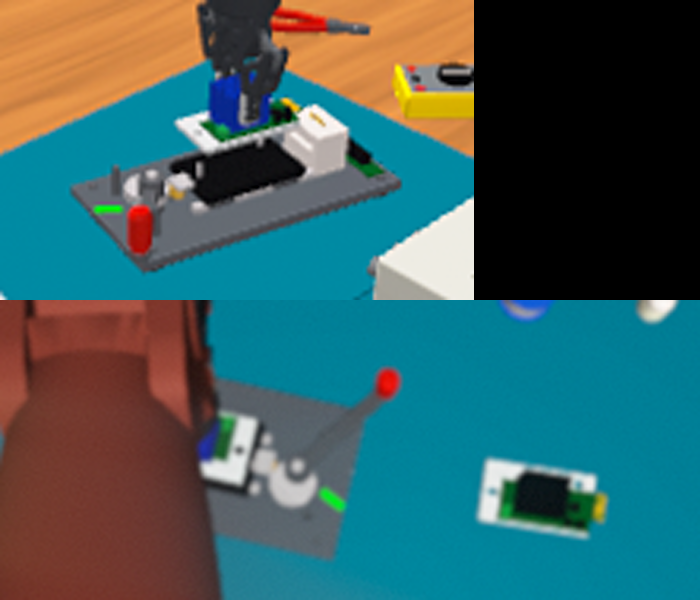

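```bash
python3 - <<'E'
from m import *
p=np.load('scene.npz')['p']; q=np.load('top.npz')['p']
a=cv2.resize(p[200:240,290:350],(780,520),interpolation=cv2.INTER_CUBIC)
b=cv2.resize(q[160:195,238:275],(634,600),interpolation=cv2.INTER_CUBIC)
im=np.zeros((600,800,3),np.uint8); im[:290,:435]=cv2.resize(p[200:240,290:350],(435,290),interpolation=cv2.INTER_CUBIC); im[:343,437:800]=cv2.resize(q[160:195,238:275],(363,343),interpolation=cv2.INTER_CUBIC)
im[345:600,:435]=cv2.resize(p[185:220,305:365],(435,255),interpolation=cv2.INTER_CUBIC)
cv2.imwrite('pics/c.png',im[...,::-1])
o=robot.get_obs(); t=np.array(o['tcp_pos']); R=np.array(o['orientation'])
print('plate rear',rect(q,(240,160,270,195),(0,0,150),(180,60,255),.0956))
def proj(n,X):
    m,f,e,A=cam(n); c=(np.array(X)-e)@A; s=c[...,:2]/c[...,2:]; r=(s**2).sum(-1,keepdims=True); s=s*(1+m['k1']*r)
    return s*f+[m['cx'],m['cy']]
my=-R[:,0]; mx=R[:,1]*-1  # module y,x at pose (check: y along connector)
print('my',my,'mx',mx)
for off in (-4,0,4):
    h=t-my*.048+my*off/1000; h[2]=t[2]-.0306+.006; print('hole pred',off,proj('top',h), 'corner',proj('top',h-my*.010+mx*.032),proj('top',h-my*.010-mx*.032))
a=np.radians(75.9); ny=np.array([np.cos(a),np.sin(a),0]); nx=np.array([np.sin(a),-np.cos(a),0]); N=np.array([.5579,.1439,.0445])
for nm,X in dict(rearpost=N-ny*.048+[0,0,.017],frontpost=N-nx*.022+ny*.042+[0,0,.017],rearcornR=N-ny*.062+nx*.038,rearcornL=N-ny*.062-nx*.038,fR=N+ny*.062+nx*.038).items(): print(nm,proj('scene',X).round(1),proj('top',X).round(1))
E
```

```text
plate rear (array([547.5, 108.5]), array([43.3, 67.2]), 166.05)
my [ 2.42529422e-01  9.70144033e-01 -1.88583341e-04] mx [ 9.70143923e-01 -2.42529485e-01 -4.65806191e-04]
hole pred -4 [255.80762767 176.76322772] corner [261.99552464 166.48067096] [256.64366712 188.72735031]
hole pred 0 [254.40065243 176.44355001] corner [260.59212528 166.16306656] [255.23119889 188.40480628]
hole pred 4 [252.99412208 176.12403987] corner [259.18913178 165.84565191] [253.81915774 188.08239422]
rearpost [312.2 215.5] [254.4 178.5]
frontpost [331.5 205.8] [222.  178.9]
rearcornR [314.4 226.6] [262.5 168.1]
rearcornL [302.7 215.4] [256.4 193.3]
fR [346.1 216.9] [221.3 158.7]
```

View pics/c.png

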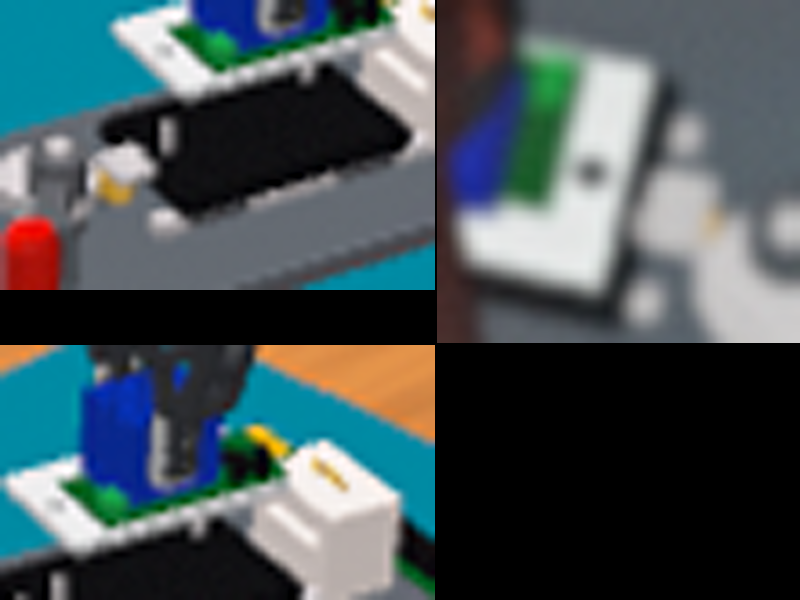

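The rear hole shows at about (253,177) in the top view, and the posts are where I predicted. The remaining offset is about 2 mm, so I'll correct it and go down watching the force.

```bash

python3 -m pendant '[[[0.001,-0.0018,0.01,0],[0,0,0.01,0],[0,0,0.006,0],[0,0,0.003,0],[0,0,0,0]]]' | head -5
python3 -m pendant '[[[0,0,0.002,0],[0,0,0.002,0],[0,0,0.001,0],[0,0,0,0],[0,0,0,0]]]' | head -5
python3 go.py 0.5566 0.1426 0.075 165.9
```

```text
t: 10.1
tcp_pos: [0.5583, 0.1412, 0.0924]
orientation: [[-0.241, -0.971, -0.001], [-0.971, 0.241, 0.0], [0.0, 0.001, -1.0]]
wrist_force: [0.7, 0.1, -2.6]
opening: 0.0393
t: 10.6
tcp_pos: [0.5588, 0.1413, 0.0883]
orientation: [[-0.24, -0.971, 0.0], [-0.971, 0.24, 0.0], [-0.0, -0.0, -1.0]]
wrist_force: [1.0, -0.4, -2.8]
opening: 0.0393
t 10.6 pos [0.5588 0.1413 0.0883] yaw 166.09 turn 0.19 shift now [-0.0008  0.0025  0.0133] after [-0.0008  0.0025  0.0133] F [ 1.  -0.4 -2.8] op 0.0393 g 61.4 j [  1.   4. -13.  73.   0. -75.]
```

```bash

python3 -m pendant '[[[0.001,0.0003,0,-0.1],[0,0,0.002,0],[0,0,0.002,0],[0,0,0,0],[0,0,0,0]]]' | head -5
python3 go.py 0.5566 0.1426 0.075 165.9
```

```text
t: 11.1
tcp_pos: [0.5582, 0.1403, 0.0841]
orientation: [[-0.239, -0.971, -0.0], [-0.971, 0.239, 0.0], [-0.0, 0.0, -1.0]]
wrist_force: [0.1, 0.9, -2.4]
opening: 0.0396
t 11.1 pos [0.5582 0.1403 0.0841] yaw 166.18 turn 0.28 shift now [-0.0018  0.0021  0.0091] after [-0.0018  0.0021  0.0091] F [ 0.1  0.9 -2.4] op 0.0396 g 61.4 j [  1.   4. -14.  73.   0. -75.]
```

```bash

python3 - <<'E'
from m import *
p,d=grab('scene'); q,e=grab('top')
im=np.zeros((600,800,3),np.uint8)
im[:300]=cv2.resize(p[195:235,290:397],(800,300),interpolation=cv2.INTER_CUBIC)
im[300:]=cv2.resize(q[160:195,228:321],(800,300),interpolation=cv2.INTER_CUBIC)
cv2.imwrite('pics/d.png',im[...,::-1])
E
```

```text
(no output)
```

View pics/d.png

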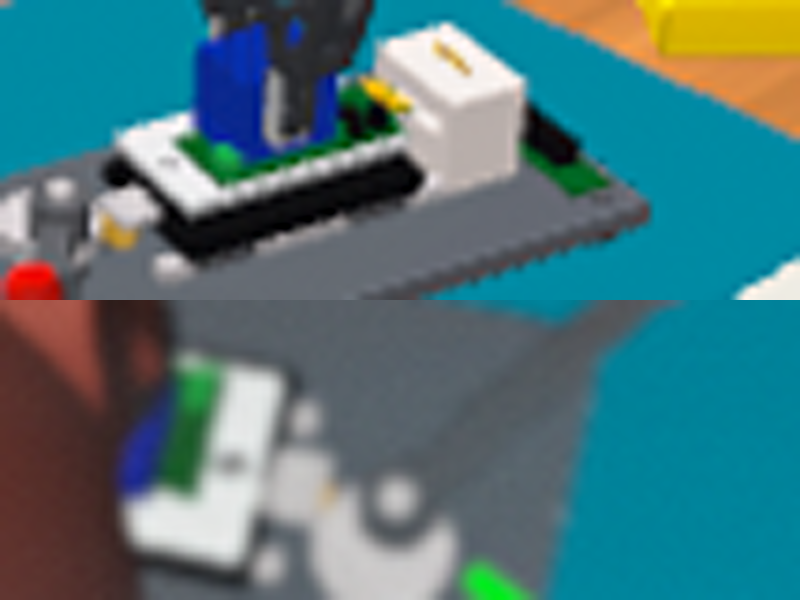

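There is no force with the underside about 8 mm below the post tips, and the rear hole at (232,462) shows a post inside it. I'll keep going down.

```bash

python3 -m pendant '[[[0,0,0.002,0.1],[0,0,0.002,0],[0,0,0.002,0],[0,0,0,0],[0,0,0,0]]]' | head -5
python3 -m pendant '[[[0,0,0.001,0],[0,0,0.001,0],[0,0,0.0005,0],[0,0,0,0],[0,0,0,0]]]' | head -5
python3 go.py 0.5566 0.1426 0.075 165.9
```

```text
t: 11.7
tcp_pos: [0.5582, 0.1403, 0.0781]
orientation: [[-0.241, -0.971, -0.0], [-0.971, 0.241, 0.0], [-0.0, 0.0, -1.0]]
wrist_force: [0.5, 0.3, -3.2]
opening: 0.0391
t: 12.2
tcp_pos: [0.5583, 0.1403, 0.0757]
orientation: [[-0.241, -0.971, 0.0], [-0.971, 0.241, 0.0], [-0.0, -0.0, -1.0]]
wrist_force: [-0.4, 0.1, -1.8]
opening: 0.0392
t 12.2 pos [0.5583 0.1403 0.0757] yaw 166.08 turn 0.18 shift now [-0.0018  0.0022  0.0007] after [-0.0018  0.0022  0.0007] F [-0.4  0.1 -1.8] op 0.0392 g 61.4 j [  1.   4. -14.  72.   0. -75.]
```

```bash

python3 -m pendant '[[[0,0,0.0007,0],[0,0,0,0],[0,0,0,0]]]' | sed -n 2,5p
python3 -m pendant '[[[0,0,0.0007,0],[0,0,0,0],[0,0,0,0]]]' | sed -n 2,5p
python3 -m pendant '[[[0,0,0.0007,0],[0,0,0,0],[0,0,0,0]]]' | sed -n 2,5p
```

```text
tcp_pos: [0.5582, 0.1403, 0.075]
orientation: [[-0.241, -0.971, 0.0], [-0.971, 0.241, 0.0], [-0.0, 0.0, -1.0]]
wrist_force: [-0.2, -0.1, -1.9]
opening: 0.039
tcp_pos: [0.5584, 0.1403, 0.0746]
orientation: [[-0.241, -0.971, 0.0], [-0.971, 0.241, 0.0], [-0.0, -0.0, -1.0]]
wrist_force: [-1.3, 0.2, 2.7]
opening: 0.0392
tcp_pos: [0.5584, 0.1403, 0.0746]
orientation: [[-0.24, -0.971, 0.001], [-0.971, 0.24, 0.0], [-0.0, -0.001, -1.0]]
wrist_force: [-3.6, -0.7, 8.3]
opening: 0.039
```

The module is seated: the force rises and the height no longer changes. I'll release it, retreat and move to the knob.

```bash

python3 -m pendant '[[[0,0,-0.001,0],[0,0,0,0],[0,0,0,0],[0,0,0,0],[0,0,0,0]]]' 1 | tail -3
python3 -m pendant '[[[0,0,0,0],[0,0,-0.01,0],[0,0,-0.03,0],[0,0,-0.04,0],[0,0,-0.03,0]]]' | head -2
python3 -m pendant '[[[0.03,0,0,0],[0.05,0,0,0],[0.05,0,0,0],[0,0,0,0],[0,0,0,0]]]' | tail -3
python3 go.py 0.6058 -0.0468 0.078 166
python3 - <<'E'
from m import *
p,d=grab('scene'); q,e=grab('top')
im=np.zeros((600,800,3),np.uint8)
im[:300]=cv2.resize(p[175:255,250:410],(800,300)[:1]+(300,),interpolation=cv2.INTER_CUBIC)
im[300:]=cv2.resize(q[130:220,170:410],(800,300),interpolation=cv2.INTER_CUBIC)
cv2.imwrite('pics/e.png',im[...,::-1])
E
```

```text
wrist_force: [-0.1, -0.8, -0.4]
opening: 0.0852
grasp_force: 0.0
t: 14.1
tcp_pos: [0.5586, 0.1403, 0.1877]
wrist_force: [-0.1, 0.8, -0.6]
opening: 0.0853
grasp_force: 0.0
t 14.6 pos [0.5271 0.0131 0.1855] yaw 165.94 turn -0.06 shift now [ 0.039  -0.0908  0.1075] after [ 0.0391 -0.0909  0.1075] F [-0.1  0.8 -0.6] op 0.0853 g 0.0 j [-13.  -7. -14.  83.   0. -89.]
```

View pics/e.png

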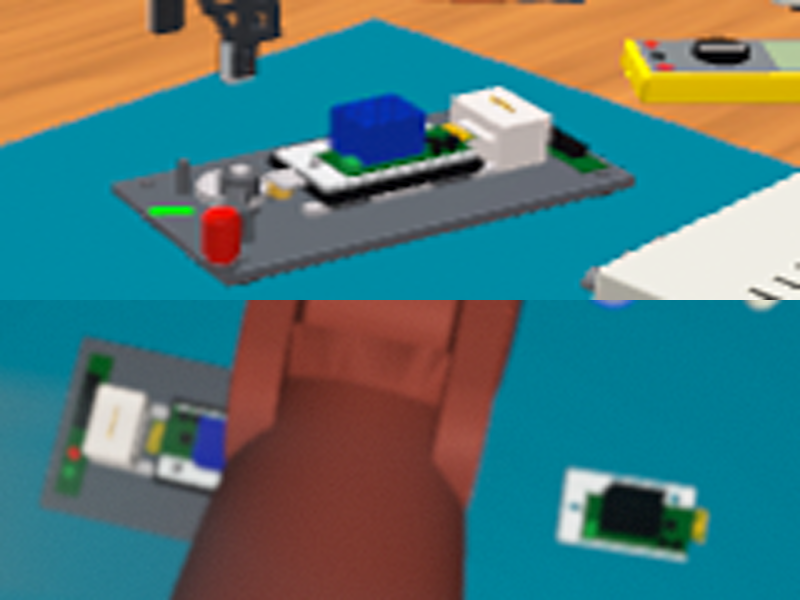

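The blue module sits flat in the jig with its gold edge at the connector mouth. Now the knob.

```bash

python3 -m pendant '[[[0.02,-0.045,0.02,0],[0.019,-0.047,0.02,0],[0,0,0.01,0],[0,0,0,0],[0,0,0,0]]]' | tail -3
python3 go.py 0.607 -0.0465 0.078 166
```

```text
wrist_force: [0.4, -0.0, 0.8]
opening: 0.0855
grasp_force: 0.0
t 15.2 pos [ 0.601  -0.0402  0.138 ] yaw 166.18 turn 0.18 shift now [ 0.0048 -0.0073  0.06  ] after [ 0.0047 -0.0073  0.06  ] F [ 0.4 -0.   0.8] op 0.0855 g 0.0 j [-16.   7.  -5.  79.   0. -92.]
```

```bash

python3 -m pendant '[[[0.0045,-0.007,0.01,0],[0,0,0.02,0],[0,0,0.02,0],[0,0,0.009,0],[0,0,0,0]]]' | tail -3
python3 -m pendant '[[[0,0,0,0],[0,0,0,0],[0,0,0,0],[0,0,0,0],[0,0,0,0]]]' -0.9 | tail -3
python3 -m pendant '[[[0,0,0,0],[0,0,0,0],[0,0,0,0]]]' | tail -3
python3 go.py 0.607 -0.0465 0.078 166
```

```text
wrist_force: [-0.6, 0.4, 0.1]
opening: 0.0854
grasp_force: 0.0
wrist_force: [2.2, -1.5, 5.1]
opening: 0.0219
grasp_force: 58.5
wrist_force: [2.9, -1.1, 6.1]
opening: 0.022
grasp_force: 58.7
t 16.5 pos [ 0.608  -0.0481  0.0796] yaw 166.08 turn 0.08 shift now [-0.0013  0.0013  0.0016] after [-0.0013  0.0013  0.0016] F [ 2.9 -1.1  6.1] op 0.022 g 58.7 j [-17.  10.  -8.  72.  -0. -93.]
```

```bash
cat > arc.py <<'E'
from h import *; import sys
o=robot.get_obs(); R=np.array(o['orientation']); p=np.array(o['tcp_pos']); pv=np.array(list(map(float,sys.argv[1:3]))); end=float(sys.argv[3]); st=float(sys.argv[4])
v=p[:2]-pv; a=np.degrees(np.arctan2(v[1],v[0])); print('t',o['t'],'p',p.round(4),'r',np.hypot(*v).round(4),'ang',a.round(2),'F',np.round(o['wrist_force'],1))
n=max(1,round((a-end)/st)); A=np.radians(np.linspace(a,end,n+1)); q=np.stack([np.cos(A),np.sin(A)],1)*.12+pv
q[0]=p[:2]; print(np.round(np.diff(q,axis=0)@R[:2,:2],4).tolist())
E
python3 arc.py 0.5294 0.0432 -129.1 5; python3 -c "
from h import *
print(onplane('top',273.2,182.9,.06))"
```

```text
t 16.5 p [ 0.608  -0.0481  0.0796] r 0.1204 ang -49.27 F [ 2.9 -1.1  6.1]
[[0.008, 0.0068], [0.0077, 0.0071], [0.007, 0.0077], [0.0063, 0.0083], [0.0056, 0.0088], [0.0048, 0.0093], [0.004, 0.0097], [0.0031, 0.01], [0.0022, 0.0102], [0.0013, 0.0104], [0.0004, 0.0104], [-0.0005, 0.0104], [-0.0014, 0.0104], [-0.0023, 0.0102], [-0.0032, 0.01], [-0.004, 0.0096]]
[0.53272752 0.04372634 0.06      ]
```

```bash

python3 -m pendant '[[[0.008,0.0068,0,0],[0.0077,0.0071,0,0],[0.007,0.0077,0,0],[0.0063,0.0083,0,0],[0.0056,0.0088,0,0]]]' | tail -3
python3 -m pendant '[[[0,0,0,0],[0,0,0,0]]]' | tail -3
python3 arc.py 0.5294 0.0432 -129.1 5
```

```text
wrist_force: [-0.4, 14.3, 12.8]
opening: 0.022
grasp_force: 59.8
wrist_force: [-1.1, 11.2, 11.5]
opening: 0.0221
grasp_force: 59.6
t 17.2 p [ 0.5609 -0.0701  0.0794] r 0.1176 ang -74.45 F [-1.1 11.2 11.5]
[[0.0068, 0.0081], [0.0039, 0.0096], [0.003, 0.0099], [0.0022, 0.0102], [0.0013, 0.0103], [0.0004, 0.0104], [-0.0005, 0.0104], [-0.0014, 0.0103], [-0.0023, 0.0101], [-0.0032, 0.0099], [-0.004, 0.0096]]
```

```bash
python3 arc.py 0.5335 0.0463 -129.1 5
```

```text
t 17.2 p [ 0.5609 -0.0701  0.0794] r 0.1196 ang -76.74 F [-1.1 11.2 11.5]
[[0.0049, 0.0098], [0.0036, 0.0103], [0.0027, 0.0106], [0.0017, 0.0108], [0.0007, 0.0109], [-0.0003, 0.011], [-0.0013, 0.0109], [-0.0023, 0.0107], [-0.0033, 0.0105], [-0.0042, 0.0101]]
```

```bash

python3 -m pendant '[[[0.003,0.0098,-0.001,0],[0.0034,0.0103,0,0],[0.0025,0.0106,0,0],[0.0016,0.0108,0,0],[0,0,0,0]]]' | tail -3
python3 -m pendant '[[[0,0,0,0],[0,0,0,0]]]' | tail -3
python3 arc.py 0.5335 0.0463 -129.1 5
```

```text
wrist_force: [3.3, 5.6, 0.5]
opening: 0.0221
grasp_force: 58.9
wrist_force: [3.1, 4.4, 3.3]
opening: 0.0221
grasp_force: 59.0
t 17.9 p [ 0.5186 -0.0715  0.0795] r 0.1187 ang -97.22 F [3.1 4.4 3.3]
[[0.0021, 0.0109], [-0.0003, 0.0111], [-0.0013, 0.011], [-0.0023, 0.0109], [-0.0033, 0.0106], [-0.0043, 0.0103]]
```

```bash
python3 arc.py 0.5352 0.0472 -129.1 5
```

```text
t 17.9 p [ 0.5186 -0.0715  0.0795] r 0.1198 ang -97.97 F [3.1 4.4 3.3]
[[0.0008, 0.0108], [-0.0004, 0.0109], [-0.0013, 0.0108], [-0.0023, 0.0106], [-0.0033, 0.0104], [-0.0042, 0.01]]
```

```bash

python3 -m pendant '[[[0.0002,0.0108,0,0],[-0.0004,0.0109,0,0],[-0.0013,0.0108,0,0],[-0.0023,0.0106,0,0],[0,0,0,0]]]' | tail -3
python3 -m pendant '[[[0,0,0,0],[0,0,0,0]]]' | tail -3
python3 arc.py 0.5352 0.0472 -129.1 5
python3 -c "
import numpy as np
from scipy.optimize import least_squares
from cell import robot
P=np.array([[.608,-.0481],[.5609,-.0701],[.5186,-.0715],robot.get_obs()['tcp_pos'][:2]])
s=least_squares(lambda c:np.hypot(*(P-c).T)-.12,[.533,.046]);print(s.x,s.fun); d=P-s.x; print(np.degrees(np.arctan2(d[:,1],d[:,0])))"
```

```text
wrist_force: [4.2, 2.6, -1.3]
opening: 0.022
grasp_force: 59.0
wrist_force: [4.7, 3.0, 1.6]
opening: 0.022
grasp_force: 59.1
t 18.6 p [ 0.4782 -0.0581  0.0796] r 0.1197 ang -118.42 F [4.7 3.  1.6]
[[-0.003, 0.0107], [-0.0043, 0.0103]]
[0.53540601 0.0473159 ] [-1.08045161e-04  1.51722170e-04 -1.41992631e-06 -6.92572620e-05]
[ -52.73552285  -77.74976665  -98.05083982 -118.48360745]
```

```bash

python3 -m pendant '[[[-0.003,0.0107,0,0],[-0.0044,0.0105,0,0],[0,0,0,0],[0,0,0,0],[0,0,0,0]]]' | tail -3
python3 arc.py 0.5354 0.0473 -129.1 5
python3 - <<'E'
from m import *
p,d=grab('scene'); q,e=grab('top')
im=np.zeros((600,800,3),np.uint8)
im[:]=cv2.resize(p[185:260,270:370],(800,600),interpolation=cv2.INTER_CUBIC)
im[380:,520:]=cv2.resize(q[130:220,180:295],(280,220),interpolation=cv2.INTER_CUBIC)
cv2.imwrite('pics/f.png',im[...,::-1])
print('carr/plate', rect(p,(270,225,310,262),(0,150,60),(8,255,255),.085,'scene'))
E
```

```text
wrist_force: [6.2, 3.7, 0.3]
opening: 0.0219
grasp_force: 59.3
t 19.1 p [ 0.4597 -0.0457  0.0796] r 0.12 ang -129.13 F [6.2 3.7 0.3]
[[0.0001, -0.0]]Traceback (most recent call last):
  File "<stdin>", line 7, in <module>
  File "m.py", line 8, in rect
    if not hull: cs=[max(cs,key=cv2.contourArea)]
                     ~~~^^^^^^^^^^^^^^^^^^^^^^^^
ValueError: max() iterable argument is empty
```

View pics/f.png

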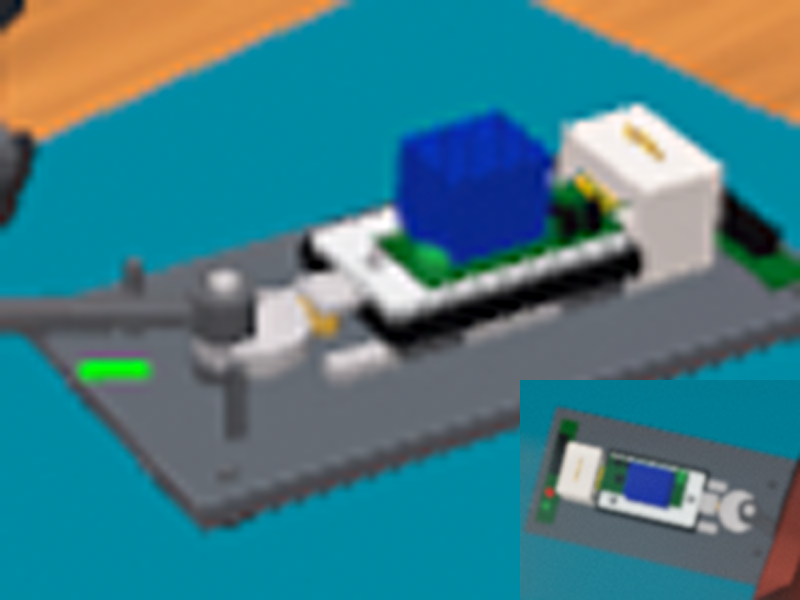

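```bash
python3 - <<'E'
from m import *
p=np.load('scene.npz')['p']; q=np.load('top.npz')['p']
c=lambda x,y:(270+x/8-.5,185+y/8-.5)
P=np.load('scene.npz')['d']
# edges of bar: vertical gradient at several columns (subpixel)
g=cv2.cvtColor(p,cv2.COLOR_RGB2GRAY).astype(float)
for name,(r0,r1) in dict(top=(219,225),bot=(223,230)).items():
    us=np.arange(274,292); vs=[]
    for u in us:
        k=np.abs(np.diff(g[r0:r1,u])); k=k**2; vs.append(r0+.5+(k*np.arange(len(k))).sum()/k.sum())
    f=np.polyfit(us,vs,1); res=np.std(np.polyval(f,us)-vs)
    for z in(.0485,.0565):
        w=onplane('scene',us[[0,-1]],np.polyval(f,us[[0,-1]]),z); d=w[0]-w[1]; print(name,z,f.round(3),res.round(2),np.degrees(np.arctan2(d[1],d[0])).round(2),w[1].round(4))
s=rect(p,(275,225,295,237),(45,150,100),(75,255,255),.02,'scene'); print('stripe',s)
x=onplane('scene',*c(222,275),.075); print('pivot pin top?',x, P[219,297])
w=onplane('scene',np.array([279.2,288.5]),np.array([230.7,230.7]),.0125); print(w)
print('jig rect',rect(q,(175,125,297,225),(0,0,0),(180,90,120),.012))
E
```

```text
top 0.0485 [7.00000e-03 2.21151e+02] 0.31 -132.66 [0.5188 0.0275 0.0485]
top 0.0565 [7.00000e-03 2.21151e+02] 0.31 -132.66 [0.5276 0.0193 0.0565]
bot 0.0485 [-2.80000e-02  2.32731e+02] 0.2 -129.09 [0.5253 0.0215 0.0485]
bot 0.0565 [-2.80000e-02  2.32731e+02] 0.2 -129.09 [0.5341 0.0134 0.0565]
stripe (array([505.2,   8.3]), array([14.5, 29.1]), 48.09)
pivot pin top? [0.54311458 0.03202267 0.075     ] 1.3778094
[[0.48621018 0.00460682 0.0125    ]
 [0.50688242 0.02763651 0.0125    ]]
jig rect (array([542.6, 150.9]), array([193.8, 317.5]), 76.02)
```

The lever bar measures about −129° to −131° against a target of −129°, and the gold edge is in the connector. Everything is steady, so I'll hand it in.

```bash
python3 -m pendant '[[[0,0,0,0],[0,0,0,0],[0,0,0,0]]]' | sed -n '1,2p;4,6p'; python3 -c "
from cell import robot
print(robot.job_done())"
```

```text
t: 19.5
tcp_pos: [0.4597, -0.0458, 0.0796]
wrist_force: [6.0, 4.9, -0.1]
opening: 0.022
grasp_force: 59.3
the job is handed in; nothing more can be done
None
```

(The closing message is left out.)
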